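# Stand up the fallen candlestick

### The arm

A 6-joint arm with a two-finger parallel gripper is mounted at the origin on the work surface. World frame = base frame: x ahead of the robot, y to its left, z up, the work surface at z = 0. Lengths are in mm, angles in rad, forces in N, time in s.
With the tool pointing down it reaches from about 300 to 775 mm from the base axis. Payload 14.6 kg.
Tool frame: the origin (TCP) lies between the finger pads; the fingertips stand 19 mm ahead of it and the grasp point (between the pads) is the TCP; z points along the fingers, y is the line along which they close (so a half turn about z gives the same grasp; the last joint's range is limited). The gripper opens to 94 mm and grips with 3 to 60 N. Pads are 16 mm wide; open, the fingers measure 119 mm over their backs; the gripper's body (75 mm by 177 mm) begins 78 mm behind the grasp point.
Start: joints at [-1.273, 0.3, 1.521, -0, 1.321, -0.067], TCP at [196.212, -513.8, 224.446] pointing down, gripper open.
Joint ranges: [-3.03, 3.03], [-0.79, 2.21], [0.23, 2.52], [-1.04, 4.18], [0, 3.07], [-2.55, 2.55]. Speed limits (rad/s): [2.22, 2.22, 2.57, 3.14, 3.14, 3.14].

### API

Orientations are given as [roll, pitch, yaw] about the fixed x, y, z axes, in that order (R = Rz(yaw) Ry(pitch) Rx(roll)).
In Python, from cell import monitor, imaging, job, find_in, trace gives the robot as it stands. The module is installed in compiled form; this text tells all that it offers.
- The arm moves only by the tool arm_command, never from a script. Its argument "steps" is a list of rows, each a list of 5 numbers: the opening, from 0 (shut) to 1 (fully open), then the shift along the tool's x, y, z in mm, then the turn about the tool's z in degrees. In form: [[gripper, dx, dy, dz, turn], ...]. A call has 1 to 20 rows; each row is the pose to reach, as a shift and turn from the pose commanded when the call began, along the tool's axes at that moment; what a row does not reach only later rows make up. A row lasts 1/8 s, in which the tool goes at most 62.5 mm and 10.7 degrees, less where a joint would pass 70% of its speed; a pose out of reach is approached as far as the arm can. A call with a gripper value outside its range is refused whole. The fingers move at their own pace and stop on an object; "force" is the grip in N (left out, the last holds). Time passes only in rows, so rows that repeat a pose let the fingers close. It gives the time, the measured TCP pose, the force, the opening and the grip force at its end, in the units of the state.
- monitor.read_state(): the state, without advancing time (a new reading comes with each control period).
- imaging.camera(name): name is "scene" or "side" or "wrist"; returns a dict with "img" (420x560x3 uint8, red, green, blue), "mtx" (3x3 intrinsics, pixels), "D" ([k1, k2, p1, p2, k3] as OpenCV has them; the pictures are not rectified), "view" (4x4, takes a point from world to camera coordinates). Camera axes: x right, y down, z forward; pixel columns grow to the right and rows downward; lengths in mm; the calibration is good to about 2 mm. A picture is of the moment at which its call begins. There is no depth.
- job.sign_off(): hands the job in; it is judged then, once.
Trained networks look in a picture, given as the dict that the camera call returned (one of the last four; its "shot" number tells which), for a name from the list of things; names that differ only in an ending like _2 or _b are one class to them, and where a whole thing is asked for, a point or a joint stands for the part that bears it (a point fixed in the world has none). Each returns a list of dicts, best first, with "p" (0 to 1); they miss things now and then, are a little off and sometimes report something else, mostly with a low value. They report only what shows in the picture. A call takes as long as a camera call.
- find_in(picture, target): "rect" ([centre column, centre row, width, height] in pixels, round what is visible of it).
- trace(picture, target): "region" (420x560 bool, what is visible of it) and "rect" ([centre column, centre row, width, height] in pixels, round what is visible of it).
The state is a dict: "clock": time; "joints": joint angles; "qd": joint speeds; "effort": joint torques, N m; "eef_pos": TCP position; "eef_rot": TCP orientation; "wrist_force": force on the tool from outside, world axes, zero at the start; "moment": the same for the moment, N m; "finger_gap": finger opening in mm; "finger_force": force on a finger pad.
Only numpy, scipy, OpenCV 4.12 (cv2) and the standard library are available. Lean on these libraries where they do the work, as an engineer would, in place of code of your own. Each camera call takes 0.05 s, during which the arm holds its last target. There are 200 camera calls.

### The job

Two unglazed stoneware candlesticks lie on the mosaic workshop's table. Stand the longer one up on its foot where it lies, ready for tiling: take it by the ball near its top and swing it upright with its foot staying down on the table, never lifting the whole piece into the air, then let go and leave it standing. Leave the shorter candlestick and the round vase as they are.

Things in the scene. Friction and masses are not known exactly. Their poses are not given: they have to be found in the camera images.
- tall_knop (a point): Centre of the ball (46 mm in diameter) near the top of the longer candlestick: loose sand-coloured stoneware, 0.24 to 0.44 kg, 165 mm long. It is 135 mm from the foot's underside; a candle cup 30 mm wide ends 30 mm beyond it. Lying: 23 mm above the table; standing: 135 mm. A ball pinched lightly on its sides swivels between the fingers. x axis: along the piece, foot to cup, up when standing.
- tall_foot (a point): Centre of the flat underside of the longer candlestick's foot, a disc 46 mm in diameter and 12 mm thick, tapering over 8 mm to a round stem 20 mm in diameter that runs to the ball. 23 mm above the table while it lies (on the foot's rim and the ball), 0 when it stands. Same axes as tall_knop.
- short_knop (a point): Centre of the ball of the shorter candlestick, a bystander lying loose: same stoneware, foot, stem and ball (46 mm), but 115 mm long, this point 85 mm from the foot's underside and 23 mm above the table. x axis: foot to cup.
- vase: Round stoneware vase, a bystander, standing loose on the table: 116 mm in diameter at its belly, 112 mm tall, with a narrow neck and a ring of glass tiles. Origin at the centre of its underside, z up.

How it is judged (in metres and radians):
At the end, for the whole second after the job is handed in: The longer candlestick stands by itself on its foot on the table, upright within 10 degrees, the foot's centre within 80 mm of where it was when it lay; the shorter candlestick's ball is within 50 mm and the standing vase within 30 mm of where they were (angle between tall_knop's own x axis and vertical below 0.17 rad and height (world z) of tall_foot below 0.01 m and distance of tall_foot from where it was at the start of the episode below 0.08 m and distance of short_knop from where it was at the start of the episode below 0.05 m and distance of vase from where it was at the start of the episode below 0.03 m and angle between vase's own z axis and vertical below 0.17 rad); the robot touches nothing.
It fails at once if the longer candlestick's foot is lifted off the table (its centre more than 50 mm up) (height (world z) of tall_foot above 0.05 m).
It fails at once if the shorter candlestick is moved by more than 50 mm (distance of short_knop from where it was at the start of the episode above 0.05 m).
It fails at once if the vase is pushed away by more than 30 mm or tipped by more than 10 degrees (distance of vase from where it was at the start of the episode above 0.03 m or angle between vase's own z axis and vertical above 0.17 rad).
It also fails if it takes over 40 s, if anything falls off the work surface, if the arm or the gripper's body presses on something with over 40 N, if the wrist force passes 120 N, or if a joint passes its speed limit or range.

## Working session

There is one attempt and no reset: what is moved stays moved. The work goes in short steps, Python scripts to look and compute and a tool call to move; the robot and the scene stay as the last step left them, time stands still between calls to the robot, and variables do not carry over. Pictures are saved under pics/ and viewed, at most 10 in all, crops included, and the job is handed in when it is done.

Besides the shell and the picture viewer there is one more tool, called after ">>>" as name(argument=value, ...) on one line, values as JSON. arm_command: Moves the arm, as the interface text tells. Its arguments: {"type":"object","properties":{"steps":{"type":"array","items":{"type":"array","items":{"type":"number"}}},"force":{"type":"number"}},"required":["steps"]}

```bash
mkdir -p pics; cat > h.py <<'E'
import numpy as np, cv2
from cell import monitor, imaging, job, find_in, trace
def ray(p,uv):
    n=cv2.undistortPoints(np.array([[uv]],float),p['mtx'],p['D'])[0,0]
    V=np.array(p['view']);R=V[:3,:3];c=-R.T@V[:3,3]
    return c,R.T@np.array([n[0],n[1],1.])
def onz(p,uv,z):
    c,d=ray(p,uv);return c+d*(z-c[2])/d[2]
def save(p,n): cv2.imwrite(f'pics/{n}.png',p['img'][:,:,::-1])
def pix(p,X):
    V=np.array(p['view']);return cv2.projectPoints(np.array(X,float).reshape(-1,3),cv2.Rodrigues(V[:3,:3])[0],V[:3,3],p['mtx'],p['D'])[0][:,0]
E
python3 - <<'E'
from h import *
np.set_printoptions(precision=1,suppress=True)
ims=[]
for c in ['scene','side']:
    p=imaging.camera(c);save(p,c+'0');ims.append(p['img'])
    for t in ['tall_knop','tall_foot','short_knop','vase']:
        for r in find_in(p,t)[:3]:
            print(c,t,round(r['p'],2),np.array(r['rect']),onz(p,r['rect'][:2],23))
cv2.imwrite('pics/a.png',cv2.resize(np.vstack(ims),(560,600) if 0 else (400,600))[:,:,::-1])
E
```

```text
scene tall_knop 0.71 [212.2 225.1  91.1  40.2] [ 556.1 -132.4   23. ]
scene short_knop 0.9 [341.3 150.8  39.4  36.5] [541.3 214.7  23. ]
scene vase 0.94 [351.9 253.   71.8  79.6] [763.7  10.6  23. ]
side tall_knop 0.82 [306.  169.9  79.7  42.8] [ 557.  -136.4   23. ]
side tall_foot 0.95 [304.9 171.2  81.   41.7] [ 559.2 -132.6   23. ]
side short_knop 0.56 [309.1 325.4  35.2  72. ] [546.2 213.3  23. ]
side vase 0.94 [183.8 203.   61.3  62. ] [793.1 -33.9  23. ]
```

View pics/scene0.png

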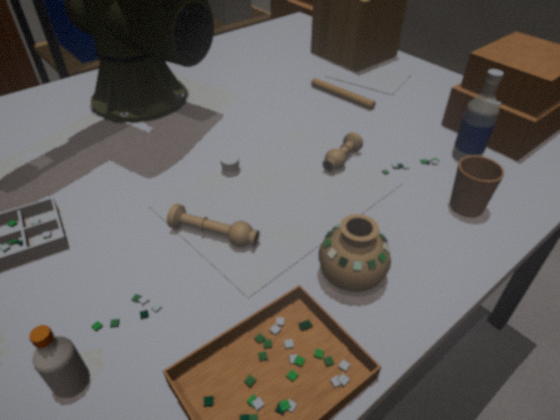

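View pics/side0.png

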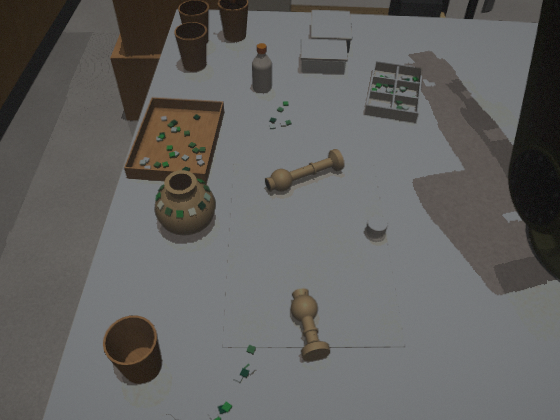

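The longer candlestick's foot, ball and cup are at about (177,215), (241,233) and (255,237) in the scene view. In the side view they are at (337,160), (281,180) and (270,183). The vase is at (352,253) and (184,203), and the shorter piece is well away.

```bash
python3 - <<'E'
from h import *
np.set_printoptions(precision=1,suppress=True)
for c,b,f,v in [('scene',(241,233),(175,215),(354,255)),('side',(281,180),(339,159),(185,205))]:
    p=imaging.camera(c)
    B=onz(p,b,23);F=onz(p,f,23);print(c,B,F,np.linalg.norm(B-F),np.degrees(np.arctan2(*(B-F)[1::-1])),'vase',onz(p,v,55))
s=monitor.read_state();print(s['eef_pos'],s['eef_rot'],s['clock'],s['finger_gap'])
from scipy.spatial.transform import Rotation as Ro
print(Ro.from_euler('xyz',s['eef_rot']).as_matrix())
E
```

```text
scene [ 605.4 -104.6   23. ] [ 489.9 -170.    23. ] 132.81370891539407 29.529892654153905 vase [786.4 -13.9  55. ]
side [ 606.9 -105.4   23. ] [ 488.6 -172.    23. ] 135.76281036919934 29.381229073622492 vase [781.6  -2.7  55. ]
[ 196.2 -513.8  224.4] [-3.1  0.   0.4] 0.6 94.0903461198011
[[ 0.9  0.4 -0. ]
 [ 0.4 -0.9  0. ]
 [-0.  -0.  -1. ]]
```

```bash
cat >> h.py <<'E'
from scipy.spatial.transform import Rotation as Ro
def rel(X,yaw=None):
    s=monitor.read_state();R=Ro.from_euler('xyz',s['eef_rot']).as_matrix()
    y=np.degrees(np.arctan2(R[1,0],R[0,0]))
    print('shift',R.T@(np.array(X)-s['eef_pos']),'yaw',y,'turn',None if yaw is None else y-yaw, 'tilt',R[2],'pos',np.array(s['eef_pos']),'t',s['clock'])
E
python3 - <<'E'
from h import *
np.set_printoptions(precision=2,suppress=True)
rel([606,-105,160],29.5)
E
```

```text
shift [ 528.68 -235.7    64.44] yaw 20.90011965269998 turn -8.599880347300019 tilt [-0. -0. -1.] pos [ 196.19 -513.8   224.45] t 0.6
```

>>> arm_command(steps=[[1, 53, -24, 6, -1], [1, 106, -47, 13, -2], [1, 159, -71, 19, -3], [1, 211, -94, 26, -4], [1, 264, -118, 32, -5], [1, 317, -141, 39, -6], [1, 370, -165, 45, -7], [1, 423, -189, 52, -7.5], [1, 476, -212, 58, -8], [1, 529, -236, 64, -8.6], [1, 529, -236, 64, -8.6], [1, 529, -236, 64, -8.6], [1, 529, -236, 64, -8.6]], force=12)

```text
clock: 2.22
eef_pos: [605.7, -105.7, 160.8]
eef_rot: [3.141, -0.0, 0.513]
wrist_force: [-0.0, 0.5, -0.0]
finger_gap: 94.0
finger_force: 0.0
```

```bash
python3 - <<'E'
from h import *
np.set_printoptions(precision=2,suppress=True)
p=imaging.camera('wrist');save(p,'w1');rel([606,-105,23],29.5)
print(pix(p,[[606,-105,23],[489,-171,23]]))
E
```

```text
shift [  0.47  -0.52 137.9 ] yaw 29.416220994388517 turn -0.08377900561148266 tilt [ 0.  0. -1.] pos [ 605.77 -105.66  160.9 ] t 2.275
[[273.03 198.53]
 [272.99 322.15]]
```

View pics/w1.png

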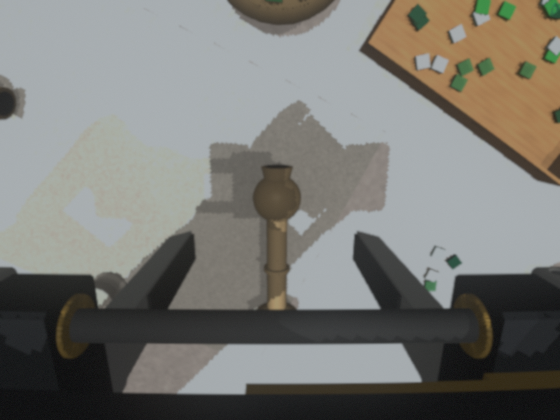

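The ball shows at (277,197), 4 px right of the prediction at (273,198). The stem stays vertical near column 277, so the yaw is good.

```bash
python3 - <<'E'
from h import *
np.set_printoptions(precision=2,suppress=True)
p=imaging.camera('wrist');B=onz(p,(277,197),23);print(B,onz(p,(277,270),23));rel(B,29.5)
E
```

```text
[ 609.2  -107.55   23.  ] [ 543.61 -144.84   23.  ]
shift [  1.9    3.34 137.89] yaw 29.419916957388548 turn -0.08008304261145227 tilt [ 0.  0. -1.] pos [ 605.84 -105.55  160.89] t 2.325
```

>>> arm_command(steps=[[1, 1, 2.5, 45, 0], [1, 1, 2.5, 85, 0], [1, 1, 2.5, 115, 0], [1, 1, 2.5, 128, 0], [1, 1, 2.5, 136, 0], [1, 1, 2.5, 136, 0], [0.4, 1, 2.5, 136, 0], [0.4, 1, 2.5, 136, 0], [0.4, 1, 2.5, 136, 0], [0.3, 1, 2.5, 136, 0], [0.3, 1, 2.5, 136, 0], [0.3, 1, 2.5, 136, 0], [0.3, 1, 2.5, 136, 0]], force=8)

```text
clock: 3.95
eef_pos: [608.4, -106.3, 24.5]
eef_rot: [3.141, -0.0, 0.515]
wrist_force: [0.1, -0.6, 0.1]
finger_gap: 45.7
finger_force: 8.0
```

```bash
python3 - <<'E'
from h import *
np.set_printoptions(precision=2,suppress=True)
s=monitor.read_state();print(s['eef_pos'],s['finger_gap'],s['finger_force'],s['wrist_force'])
for d in range(0,91,6):
    t=np.radians(d);print(d,round(135*np.cos(t)-23*np.sin(t)-135,1),round(-(135*np.sin(t)+23*np.cos(t)-23),1))
E
```

```text
[ 608.36 -106.31   24.47] 45.68259782464281 7.999978065490723 [ 0.06 -0.62  0.14]
0 0.0 -0.0
6 -3.1 -14.0
12 -7.7 -27.6
18 -13.7 -40.6
24 -21.0 -52.9
30 -29.6 -64.4
36 -39.3 -75.0
42 -50.1 -84.4
48 -61.8 -92.7
54 -74.3 -99.7
60 -87.4 -105.4
66 -101.1 -109.7
72 -115.2 -112.5
78 -129.4 -113.8
84 -143.8 -113.7
90 -158.0 -112.0
```

>>> arm_command(steps=[[0.3, -1, 0, -7, 0], [0.3, -3, 0, -14, 0], [0.3, -5, 0, -21, 0], [0.3, -8, 0, -28, 0], [0.3, -11, 0, -34, 0], [0.3, -14, 0, -41, 0], [0.3, -17, 0, -47, 0], [0.3, -21, 0, -53, 0], [0.3, -25, 0, -59, 0], [0.3, -30, 0, -64, 0], [0.3, -30, 0, -64, 0]])

```text
clock: 5.32
eef_pos: [582.2, -121.3, 89.0]
eef_rot: [3.141, -0.001, 0.515]
wrist_force: [1.2, 0.9, -1.2]
finger_gap: 45.5
finger_force: 8.0
```

```bash
python3 - <<'E'
from h import *
p=imaging.camera('side');q=imaging.camera('scene')
cv2.imwrite('pics/m1.png',np.hstack([cv2.resize(a,(400,400)) for a in (p['img'][60:260,200:400],q['img'][100:300,130:330])])[:,:,::-1])
E
```

```text
(no output)
```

View pics/m1.png

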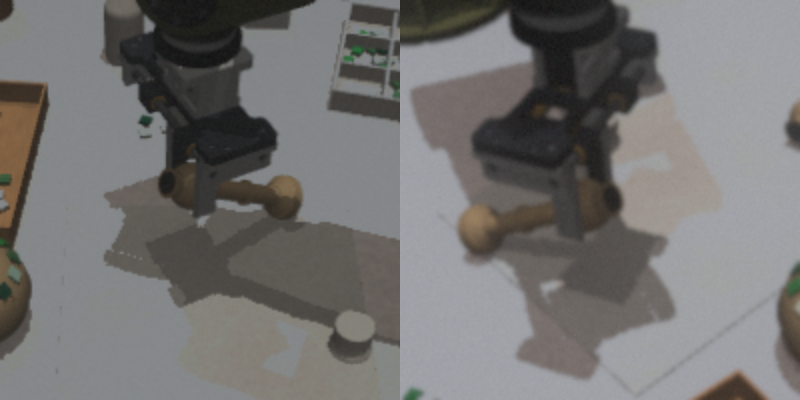

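The ball is held and raised. The foot is still at about (170,214) in the scene view, so it is down and the piece is swivelling (only 1.2 N on the wrist). I'll continue the arc.

>>> arm_command(steps=[[0.3, -5, 0, -5, 0], [0.3, -10, 0, -11, 0], [0.3, -15, 0, -15, 0], [0.3, -20, 0, -20, 0], [0.3, -26, 0, -24, 0], [0.3, -32, 0, -28, 0], [0.3, -38, 0, -32, 0], [0.3, -45, 0, -35, 0], [0.3, -51, 0, -38, 0], [0.3, -58, 0, -41, 0], [0.3, -65, 0, -43, 0], [0.3, -72, 0, -45, 0], [0.3, -79, 0, -47, 0], [0.3, -86, 0, -48, 0], [0.3, -93, 0, -49, 0], [0.3, -93, 0, -49, 0]])

```text
clock: 7.42
eef_pos: [500.9, -167.1, 137.5]
eef_rot: [3.142, 0.0, 0.514]
wrist_force: [0.4, -1.3, 3.4]
finger_gap: 45.5
finger_force: 8.0
```

```bash
python3 - <<'E'
from h import *
p=imaging.camera('side');q=imaging.camera('scene')
cv2.imwrite('pics/m2.png',np.hstack([cv2.resize(a,(400,400)) for a in (p['img'][60:260,230:430],q['img'][80:280,90:290])])[:,:,::-1])
E
```

```text
(no output)
```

View pics/m2.png

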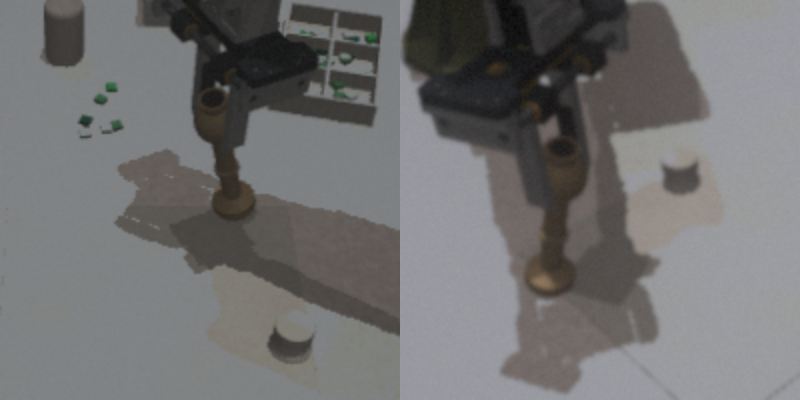

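The piece looks nearly upright, with its foot at about (165,216) in the scene view and (346,160) in the side view. I'll measure the tilt.

```bash
python3 - <<'E'
from h import *
np.set_printoptions(precision=2,suppress=True)
p=imaging.camera('side');q=imaging.camera('scene')
print(onz(q,(165,216),6),onz(p,(346.5,159.5),6))
print('cup rim',onz(q,(90+81,80+74),165),onz(p,(230+107,60+50),165))
rel([489,-171,135])
E
```

```text
[ 462.34 -178.77    6.  ] [ 470.49 -188.53    6.  ]
cup rim [ 508.29 -161.87  165.  ] [ 506.71 -158.23  165.  ]
shift [-12.88  -2.45   2.45] yaw 29.51202296028078 turn None tilt [ 0.  0. -1.] pos [ 501.41 -166.78  137.45] t 7.625
```

>>> arm_command(steps=[[0.3, -6, 0, 0, 0], [0.3, -12, 0, 0, 0], [0.3, -18, 0, 0, 0], [0.3, -24, 0, 0, 0], [0.3, -30, 0, 0.5, 0], [0.3, -35, 0, 1, 0], [0.3, -35, 0, 1, 0], [0.3, -35, 0, 1, 0]])

```text
clock: 8.62
eef_pos: [470.8, -184.0, 136.3]
eef_rot: [-3.141, 0.0, 0.515]
wrist_force: [-1.1, -0.1, 3.3]
finger_gap: 45.3
finger_force: 8.0
```

```bash
python3 - <<'E'
from h import *
np.set_printoptions(precision=2,suppress=True)
p=imaging.camera('side');q=imaging.camera('scene')
rel([489,-171,135])
cv2.imwrite('pics/m3.png',np.hstack([cv2.resize(a,(400,400)) for a in (p['img'][60:260,230:430],q['img'][80:280,90:290])])[:,:,::-1])
E
```

```text
shift [22.18 -2.34  1.33] yaw 29.511200298080798 turn None tilt [-0. -0. -1.] pos [ 470.85 -183.97  136.33] t 8.725
```

View pics/m3.png

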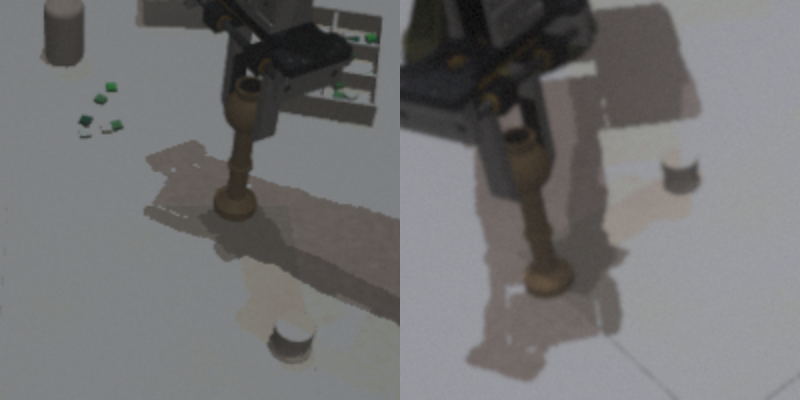

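The foot is now at about (164.5,218.5) in the scene view and (348,162.5) in the side view. The cup is at about (150,147) and (354.5,104). I'll compare these with a vertical piece.

```bash
python3 - <<'E'
from h import *
np.set_printoptions(precision=2,suppress=True)
p=imaging.camera('side');q=imaging.camera('scene')
for n,im,f,r in (('scene',q,(164.5,218),(90+59,80+68)),('side',p,(348,162),(230+124.5,60+43))):
    F=onz(im,f,6);print(n,F,'rim',onz(im,r,165))
E
```

```text
scene [ 466.66 -182.2     6.  ] rim [ 470.38 -180.9   165.  ]
side [ 467.56 -181.23    6.  ] rim [ 473.05 -180.82  165.  ]
```

Upright within about 2°. Now I'll release slowly and rise.

>>> arm_command(steps=[[0.3, -1, 0, 0, 0], [0.52, -1, 0, 0, 0], [0.58, -1, 0, 0, 0], [0.7, -1, 0, 0, 0], [0.85, -1, 0, 0, 0], [1, -1, 0, 0, 0], [1, -1, 0, 0, 0], [1, -1, 0, 0, 0], [1, -1, 0, -10, 0], [1, -1, 0, -30, 0], [1, -1, 0, -60, 0], [1, -1, 0, -90, 0], [1, -1, 0, -120, 0], [1, -1, 0, -120, 0], [1, -1, 0, -120, 0]])

```text
clock: 10.7
eef_pos: [469.7, -184.5, 255.9]
eef_rot: [-3.141, 0.0, 0.515]
wrist_force: [-0.6, 0.1, 0.3]
finger_gap: 94.2
finger_force: 0.0
```

```bash
python3 - <<'E'
from h import *
p=imaging.camera('side');q=imaging.camera('scene')
cv2.imwrite('pics/m4.png',np.hstack([cv2.resize(a,(400,400)) for a in (p['img'][60:260,230:430],q['img'][80:280,90:290])])[:,:,::-1])
E
```

```text
(no output)
```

View pics/m4.png

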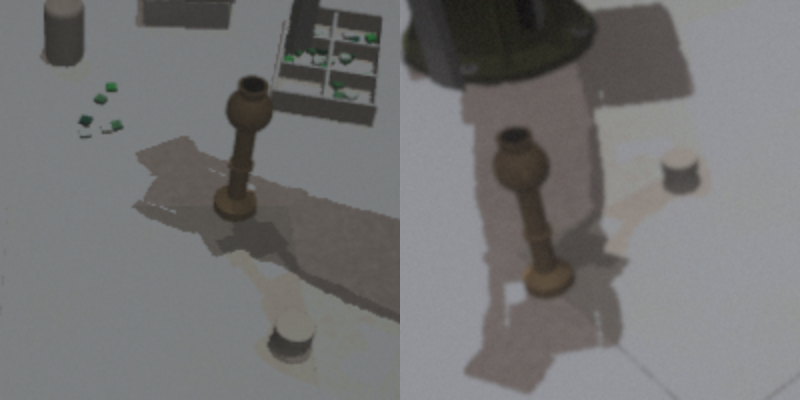

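The candlestick stands alone on its foot (at about (165,218) in the scene view) and the gripper is clear above it.

```bash
python3 -c "
from cell import job
print(job.sign_off())"
```

```text
the job is handed in; nothing more can be done
None
```

The longer candlestick is standing upright on its foot, about 25 mm from where the foot lay; the gripper is clear, the shorter piece and vase were not approached, and the job is handed in, with no verdict returned.

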